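Square a wax billet to the wire cutter's fence

TASK

The cast wax billet was set down askew on the wire cutter's board. With the fingertips only, push it round and home until one of its long faces is flush against the fence with the fence's slot about at the middle of its length, ready to be cut in half, and leave it there. Push it steadily rather than knocking it, do not lift or tip it, and leave the spool, candle, disc and former beside the board where they are.

Things in the scene. Friction and masses are not known exactly. Their poses are not given: they have to be found in the camera images.
- cutter: Wax wire cutter, fixed to the bench: white plastic board 340 mm (its x) by 420 mm (its y), 18 mm thick, with an aluminium fence across its far part. Origin: centre of the board's underside, at bench height. Its +x points away from the robot, turned up to 17 degrees either way. A dark groove for the wire, flat to push over, runs along x at y = 0.
- fence_mid (a point): Foot of the fence's working face at its 4 mm wire slot: at x = 120, y = 0, z = 18 mm (board top) in the cutter's frame, axes as the cutter's. The face is the upright plane x = 0 of this point, looks to -x (the robot), and runs along y 162 mm to either side; the fence is 10 mm thick and 45 mm high above the board.
- bow_pivot (a point): Pivot of the steel cutting bow, 35 mm behind the fence's face and 64 mm above the bench. The bow is fixed, swung up out of the way: almost upright, leaning away to the cutter's +x, within 30 mm of its y = 0, up to about 370 mm above the bench.
- billet: Loose yellow cast wax block on the board, 0.80 kg +-15 %: 100 mm along its x, 180 mm along its y, 48 mm high (top 66 mm above the bench). Origin: centre of its underside. Long faces at x = +-50 mm (either may go to the fence), ends at y = +-90 mm. It starts with its length 57 to 90 degrees, either way, off the fence's line, mid-board. It takes some 4 to 10 N to slide.
- spool: Bystander: dark wooden spool of white wick, standing on end on the bench beside the board, 60 mm across, 75 mm high; origin at the centre of its underside.
- candle: Bystander: short yellow pillar candle standing on the bench beside the board, 52 mm across, 72 mm high with its wick; origin at the centre of its underside.
- disc: Bystander: flat steel disc lying on the bench beside the board, 88 mm across, 14 mm thick; origin at the centre of its underside.
- former: Bystander: open hexagonal sheet-steel former standing on the bench beside the board, 80 mm across flats, 45 mm high; origin at the centre of its underside.
Not all that is in view belongs to the job. There is more than one size of the billet; the job needs the middle-sized.

How it is judged:
By the outcome, as a careful person would: the job done as asked, in the order asked, and still so for the second after the job is handed in, with the robot touching nothing.
It also fails if it takes over 61 s, if anything falls off the work surface, if the arm or the gripper's body presses on something with over 40 N, if the wrist force passes 120 N, or if a joint passes its speed limit or range.

ROBOT

A 7-joint arm with a two-finger parallel gripper is mounted at the origin on the work surface. World frame = base frame: x ahead of the robot, y to its left, z up, the work surface at z = 0. Lengths are in m, angles in degrees, forces in N, time in s.
With the tool pointing down it reaches from about 0.35 to 0.775 m from the base axis. Payload 3.1 kg.
Tool frame: the origin (TCP) lies on the centre line of the jaws, within the pads' length; the fingertips stand 17 mm ahead of it and the grasp point (between the pads) lies 2 mm behind it (robot.tip_reach is the distance from the TCP to the fingertips, in m); z points along the fingers, y is the line along which they close (so a half turn about z gives the same grasp; the last joint's range is limited). The gripper opens to 85 mm and grips with 20 to 120 N. Pads are 22 mm wide; open, the fingers measure 114 mm over their backs; the gripper's body (76 mm by 85 mm) begins 54 mm behind the grasp point. The pads swing forward as they close: fully open they stand 13 mm farther back than shut.
Start: joints at [-72.462, 17.813, 0.802, 86.603, -0.252, 75.585, -1.558], TCP at [0.187, 0.517, 0.248] pointing down, gripper open.
Joint ranges: [-154.91, 154.91], [-16.99, 109.72], [-72.82, 74.43], [7.12, 147.25], [-82.49, 262.49], [11.32, 116.49], [-174.64, 174.64]. Speed limits (degrees/s): [159.86, 159.86, 180, 180, 180, 180, 180].

INTERFACE

Orientations are given as [roll, pitch, yaw] about the fixed x, y, z axes, in that order (R = Rz(yaw) Ry(pitch) Rx(roll)).
In Python, from station import robot, fingers, vision, workorder, recognise gives the robot as it stands. Calls block until the motion is done:
- robot.move_to(position, orientation): joint-space move of the TCP to a pose.
- robot.line_to(position, orientation=None, velocity=0.15, f_stop=None): straight line of the TCP; orientation=None keeps the orientation; velocity is the mean speed in m/s. With f_stop (N) it stops when the force on the tool has changed by that much, and returns True; else False.
- robot.move_j(angles): joint-space move.
- fingers.gripper_to(opening, force=None): opening from 0.0 (shut) to 1.0 (fully open); force is the grip in N (None keeps the last); returns when the fingers have stopped.
- robot.pause(seconds).
- robot.inverse_kinematics(position, orientation): joint angles nearest the present ones, or None.
- vision.grab_frame(name): name is "scene" or "side" or "wrist"; returns the picture (400x640x3 uint8, red, green, blue); there is no depth.
- vision.calibration(name): a dict with "mtx" (3x3 intrinsics, pixels), "extrinsics" (4x4, takes a point from world to camera coordinates); the wrist camera has in their place "T_tool_cam" (4x4, takes a point from camera to tool coordinates, whose origin is the TCP and whose axes are the flange's). Camera axes: x right, y up, looking along -z (the intrinsics and any distortion apply to the point x, -y, -z); pixel columns grow to the right and rows downward; lengths in m; the calibration is good to about 2 mm. The wrist camera is an equidistant fisheye: a pixel r from the principal point sees the ray r / f radians off the axis. A picture is of the moment at which its call begins: read the wrist's pose just before it. calibration takes no time and is no camera call.
A pose or a line that the arm cannot do raises robot.PlanningError and nothing moves.
- workorder.close_job(): hands the job in; it is judged then, once.
Trained networks look in the newest picture that a camera, given by its name, has taken for a name from the list of things; names that differ only in an ending like _2 or _b are one class to them, and where a whole thing is asked for, a point or a joint stands for the part that bears it (a point fixed in the world has none). Each returns a list of dicts, best first, with "p" (0 to 1); they miss things now and then, are a little off and sometimes report something else, mostly with a low value. They report only what shows in the picture. A call takes as long as a camera call. They do not tell look-alikes from the thing itself.
- recognise(label, camera): "rect" ([centre column, centre row, width, height] in pixels, round what is visible of it).
Readings, each from a call of its own:
- robot.current_time_s(): time.
- robot.current_joint_positions(): joint angles.
- robot.current_dq(): joint speeds.
- robot.current_joint_torque(): joint torques, N m.
- robot.current_tool_pos(): TCP position.
- robot.current_eef_rot(): TCP orientation.
- robot.current_contact_force(): force on the tool from outside, world axes, zero at the start.
- robot.current_torque(): the same for the moment, N m.
- robot.current_finger_gap(): opening from 0.0 (shut) to 1.0 (fully open).
- robot.current_gripper_force(): force on a finger pad.
Only numpy, scipy, OpenCV 4.12 (cv2) and the standard library are available. Lean on these libraries where they do the work, as an engineer would, in place of code of your own. Each camera call takes 0.05 s, during which the arm holds its last target. There are 200 camera calls.

## Working session

There is one attempt and no reset: what is moved stays moved. The work goes in short steps, each a Python script; the robot and the scene stay as the last script left them, time stands still between calls to the robot, and variables do not carry over. Pictures are saved under pics/ and viewed, at most 10 in all, crops included, and the job is handed in when it is done.

```bash
mkdir -p pics; ls; python3 - <<'E'
from station import robot, fingers, vision, workorder, recognise
import cv2,numpy as np
np.set_printoptions(precision=4,suppress=True)
for c in("scene","side"):
    f=vision.grab_frame(c); cv2.imwrite(f"pics/{c}0.png",f[:,:,::-1])
    print(c,vision.calibration(c))
    for l in("billet","cutter","spool","candle","disc","former"):
        print(l,[(np.round(d['rect']),round(d['p'],2)) for d in recognise(l,c)[:3]])
print(robot.current_time_s(),robot.current_eef_rot(),robot.tip_reach)
E
```

```text
pics
scene {'mtx': array([[362.4477,   0.    , 317.9506],
       [  0.    , 362.4477, 194.5974],
       [  0.    ,   0.    ,   1.    ]]), 'extrinsics': array([[-0.3585,  0.9335, -0.0052,  0.1686],
       [-0.7431, -0.282 ,  0.6069,  0.3555],
       [ 0.5651,  0.2215,  0.7948, -1.4249],
       [ 0.    ,  0.    ,  0.    ,  1.    ]])}
billet [(array([233., 125.,  79.,  51.]), 0.97), (array([354., 214.,  70.,  53.]), 0.94), (array([426., 170.,  45.,  38.]), 0.79)]
cutter [(array([331., 234., 178., 147.]), 0.56)]
spool [(array([434., 239.,  28.,  34.]), 0.8)]
candle [(array([275., 159.,  14.,  19.]), 0.55)]
disc [(array([415., 306.,  35.,  37.]), 0.69)]
former [(array([234., 203.,  34.,  32.]), 0.71)]
side {'mtx': array([[398.4525,   0.    , 318.5055],
       [  0.    , 398.4525, 200.8051],
       [  0.    ,   0.    ,   1.    ]]), 'extrinsics': array([[ 0.9922, -0.1245, -0.0096, -0.4827],
       [ 0.0825,  0.596 ,  0.7988, -0.1216],
       [-0.0938, -0.7933,  0.6016, -1.2188],
       [ 0.    ,  0.    ,  0.    ,  1.    ]])}
billet [(array([250., 177.,  34.,  28.]), 0.73), (array([328., 193.,  64.,  42.]), 0.67), (array([261., 335.,  75., 109.]), 0.56)]
cutter [(array([361., 178., 150., 150.]), 0.71)]
spool [(array([319., 155.,  15.,  26.]), 0.61)]
candle []
disc [(array([367., 159.,  21.,  16.]), 0.7)]
former [(array([375., 266.,  36.,  38.]), 0.6)]
0.7 [179.992    0.001  160.0765] 0.017
```

View pics/scene0.png

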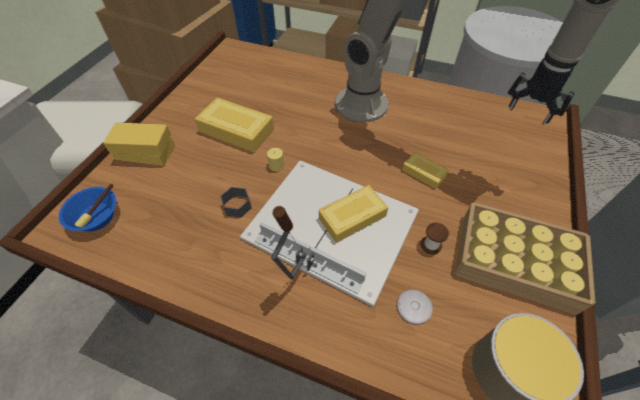

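View pics/side0.png

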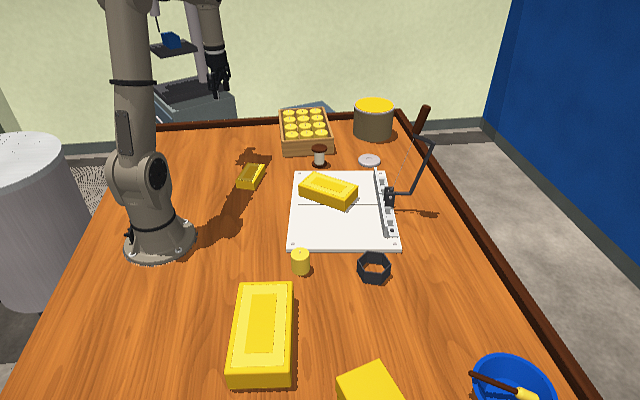

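The scene view shows the board with its fence at about (312,262), the bow at (285,240) and the askew billet at (354,212). The larger and smaller blocks lie off the board. In the side view the billet is at (328,191) and the fence at (385,205). Next I'll fit poses to the silhouettes.

```bash
cat > h.py <<'E'
from station import robot, fingers, vision, workorder, recognise
import cv2,numpy as np
from scipy.optimize import minimize
np.set_printoptions(precision=4,suppress=True)
def proj(P,c):
    k=vision.calibration(c); E=k['extrinsics']
    q=np.asarray(P)@E[:3,:3].T+E[:3,3]; q=q*[1,-1,-1]
    u=q@k['mtx'].T; return u[:,:2]/u[:,2:]
def box(p,lx,ly,z0,z1):
    c,s=np.cos(p[2]),np.sin(p[2])
    return np.array([[p[0]+c*a-s*b,p[1]+s*a+c*b,z] for a in(-lx/2,lx/2) for b in(-ly/2,ly/2) for z in(z0,z1)])
def hullmask(pts,S=4):
    m=np.zeros((400*S,640*S),np.uint8)
    h=cv2.convexHull(pts.astype(np.float32))
    cv2.fillConvexPoly(m,np.round((h*S+S/2)*16).astype(np.int32),1,shift=4); return m
def seg(f,kind,near):
    H=cv2.cvtColor(f,cv2.COLOR_RGB2HSV); h,s,v=[H[...,i].astype(int) for i in range(3)]
    m=((h>20)&(h<35)&(s>130)&(v>90)) if kind=='y' else ((s<40)&(v>170))
    m=cv2.morphologyEx(m.astype(np.uint8),cv2.MORPH_OPEN,np.ones((2,2),np.uint8))
    n,L=cv2.connectedComponents(m); 
    w=L[near[1]-4:near[1]+5,near[0]-4:near[0]+5]; w=w[w>0]
    M=L==np.bincount(w).argmax()
    y,x=np.nonzero(M); return np.c_[x,y].astype(float)
def fit(segs,p0,dims,S=4):
    T={}
    for c,px in segs.items():
        q=np.concatenate([px+d for d in([-.5,-.5],[.5,-.5],[-.5,.5],[.5,.5])]); T[c]=hullmask(q,S)
    def cost(p):
        return sum(1-(T[c]&(m:=hullmask(proj(box(p,*dims),c),S))).sum()/(T[c]|m).sum() for c in T)
    best=None
    for a in p0:
        r=minimize(cost,a,method='Nelder-Mead',options=dict(initial_simplex=np.array(a)+np.array([[0,0,0],[.03,0,0],[0,.03,0],[0,0,.15]]),xatol=2e-4,fatol=1e-4,maxiter=150))
        if best is None or r.fun<best.fun: best=r
    return best.x,best.fun
BD=(.34,.42,0,.018); BL=(.1,.18,.018,.066)
E
python3 - <<'E'
from h import *
fr={c:cv2.imread(f"pics/{c}0.png")[:,:,::-1].copy() for c in("scene","side")}
bs={'scene':seg(fr['scene'],'w',(385,250)),'side':seg(fr['side'],'w',(340,230))}
ys={'scene':seg(fr['scene'],'y',(354,214)),'side':seg(fr['side'],'y',(328,193))}
for d in(bs,ys): print({c:(len(v),v.min(0),v.max(0)) for c,v in d.items()})
B,e=fit(bs,[(.55,0,a) for a in(-.2,0,.2)],BD); print("board",B,np.degrees(B[2]),e)
W,e=fit(ys,[(B[0],B[1],B[2]+np.radians(a)) for a in(-80,-55,60,85)],BL); print("billet",W,np.degrees(W[2]),e)
for c in bs:
    print(c,[fit({c:bs[c]},[B],BD),fit({c:ys[c]},[W],BL)])
    im=fr[c][:,:,::-1].copy()
    for p,d in((B,BD),(W,BL)):
        cv2.polylines(im,[cv2.convexHull(proj(box(p,*d),c).astype(np.float32)).round().astype(int)],True,(0,0,255))
    F=np.array([[B[0],B[1],0]])+np.array([[.12,-.162,.018],[.12,.162,.018]])@np.array([[np.cos(B[2]),np.sin(B[2]),0],[-np.sin(B[2]),np.cos(B[2]),0],[0,0,1]])
    cv2.polylines(im,[proj(F,c).round().astype(int)],False,(255,0,0))
    x,y=(210,140) if c=='scene' else (270,140)
    cv2.imwrite(f'pics/o_{c}.png',cv2.resize(im[y:y+170,x:x+230],None,fx=3,fy=3))
a=cv2.imread('pics/o_scene.png');b=cv2.imread('pics/o_side.png')
cv2.imwrite('pics/o.png',cv2.resize(np.vstack([a,b]),None,fx=.58,fy=.58))
E
```

```text
{'scene': (9091, array([242., 162.]), array([418., 304.])), 'side': (4635, array([287., 172.]), array([402., 251.]))}
{'scene': (449, array([335., 197.]), array([373., 221.])), 'side': (1489, array([299., 172.]), array([358., 211.]))}
board [ 0.5677  0.0854 -0.1347] -7.719545313395219 0.25775950254014846
billet [0.538  0.1281 0.8895] 50.967030342930855 0.8140135763923804
scene [(array([ 0.5666,  0.0854, -0.1384]), np.float64(0.01605075555785429)), (array([0.4663, 0.1278, 1.6909]), np.float64(0.7400333290603769))]
side [(array([ 0.5761,  0.0863, -0.1396]), np.float64(0.23006948187207765)), (array([0.538 , 0.1282, 0.8895]), np.float64(0.025454683814017165))]
```

View pics/o.png

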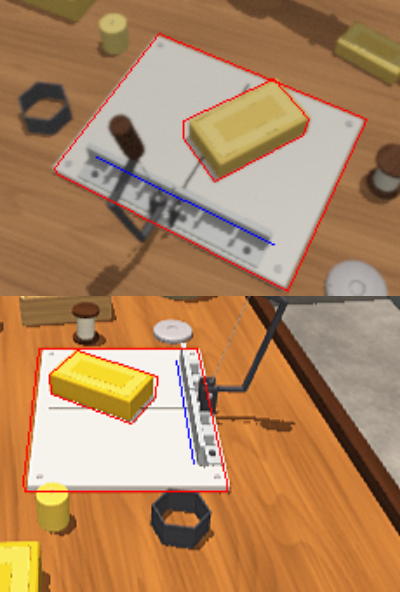

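The overlay shows the board fitting well in the scene view at board yaw -7.8°. The billet fits in the side view, about 59° off the fence's line. My plan has three pushes:
1. Two-finger stable push on the fence-side face, rotating the billet 40° clockwise.
2. Two-finger push on the robot-side face for the rest of the rotation.
3. Straight push home to the fence.

First I'll refine the billet fit, then make push A.

```bash
sed -i 's/(s>130)&(v>90)/(s>90)\&(v>70)/' h.py; cat >> h.py <<'E'
B=np.array([.567,.0855,np.radians(-7.85)])
def rot(a): return np.array([[np.cos(a),-np.sin(a)],[np.sin(a),np.cos(a)]])
def to_board(p): return np.r_[rot(-B[2])@(p[:2]-B[:2]),p[2]-B[2]]
def tool(p,side,off,clear,z=.047,lx=.1):
    """TCP pose for fingers along the long face: p billet in board frame, side +-1 = face on its +-x, off along its y"""
    q=p[:2]+rot(p[2])@[side*(lx/2+.011+clear),off]
    w=B[:2]+rot(B[2])@q
    return [w[0],w[1],z],[180,0,np.degrees(p[2]+B[2])]
def about(p,cor,a): return np.r_[cor+rot(a)@(p[:2]-cor),p[2]+a]
def measure(cams=("scene","side"),tag=None,p0=None,near=None):
    ys={}
    for c in cams:
        f=vision.grab_frame(c); 
        if tag: cv2.imwrite(f"pics/{c}{tag}.png",f[:,:,::-1])
        g=p0 if p0 is not None else None
        w=B[:2]+rot(B[2])@g[:2]; uv=proj([[w[0],w[1],.066]],c)[0].round().astype(int)
        ys[c]=seg(f,'y',tuple(uv))
    W0=np.r_[B[:2]+rot(B[2])@p0[:2],p0[2]+B[2]]
    for c in ys:
        x,e=fit({c:ys[c]},[W0],BL); print(c,to_board(x)[:2],np.degrees(to_board(x)[2]),'err',round(e,3))
    x,e=fit(ys,[W0],BL); b=to_board(x); print('both',b[:2],np.degrees(b[2]),round(e,3)); return b
E
cat > a.py <<'E'
from h import *
p=measure(tag='1',p0=np.array([-.035,.038,np.radians(58.8)]))
# long axis: near end is +y of billet (yaw 58.8): far end is -y
off=-.022; R=.135; cor=p[:2]+rot(p[2])@[0,R]
start=tool(p,1,off,.018)
print(start, robot.inverse_kinematics([start[0][0],start[0][1],.2],start[1]), tool(about(p,cor,np.radians(-40)),1,off,0))
E
python3 a.py
```

```text
scene [-0.0388  0.0465] 60.309755036880084 err 0.028
side [-0.0343  0.0386] 59.09024446582875 err 0.018
both [-0.0372  0.0442] 58.926166845164005 0.11
([np.float64(0.6029714912412449), np.float64(0.18195174675464634), 0.047], [180, 0, np.float64(51.076166845164)]) [-41.3625  32.0971  36.8046  78.4301 -19.1777  75.7061 -43.0096] ([np.float64(0.5212192797475179), np.float64(0.0767756269071584), 0.047], [180, 0, np.float64(11.076166845164003)])
```

```bash
python3 - <<'E'
from h import *
f=cv2.imread("pics/side1.png")[:,:,::-1].copy()
a=seg(f,'w',(340,230)); b=seg(f,'w',(370,182)); u=np.vstack([a,b]); print(u.min(0),u.max(0),len(a),len(b))
print(fit({'side':u},[B],BD))
f=cv2.imread("pics/scene1.png")[:,:,::-1].copy()
y=seg(f,'y',(354,206)); print(y.min(0),y.max(0),len(y))
def draw(c,f,q,bb,x,y0):
    im=f[:,:,::-1].copy()
    im=cv2.resize(im[y0:y0+80,x:x+100],None,fx=6,fy=6)
    for p,d,col in q:
        u=(proj(box(p,*d),c)-[x,y0]+.5)*6
        cv2.polylines(im,[cv2.convexHull(u.astype(np.float32)).round().astype(int)],True,col)
    return im
w=lambda p:np.r_[B[:2]+rot(B[2])@p[:2],p[2]+B[2]]
q=[(w(np.array([-.0388,.0465,np.radians(60.3)])),BL,(0,0,255)),(w(np.array([-.0343,.0386,np.radians(59.1)])),BL,(255,0,0))]
g=cv2.imread("pics/side1.png")[:,:,::-1]
cv2.imwrite('pics/o2.png',cv2.resize(np.vstack([draw('scene',f,q,0,305,175),draw('side',g,q,0,280,150)]),None,fx=.62,fy=.62))
E
```

```text
[287. 172.] [402. 251.] 4639 873
(array([ 0.5751,  0.087 , -0.1324]), np.float64(0.07135316174596817))
[320. 186.] [388. 242.] 2206
```

View pics/o2.png

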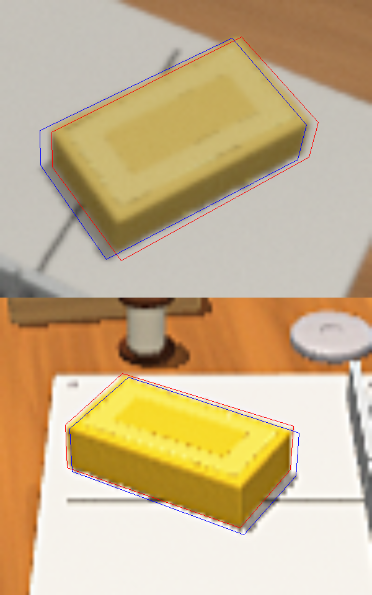

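In the overlay the true billet lies between the two fits, at about (-0.0365, 0.042, 59°) in the board frame. That is good enough for push A.

```bash
cat > a.py <<'E'
from h import *
p=np.array([-.0365,.042,np.radians(59.2)])
off=-.022; cor=p[:2]+rot(p[2])@[0,.135]
s,o=tool(p,1,off,.018)
robot.move_to([s[0],s[1],.2],o)
robot.line_to(s,o,velocity=.12,f_stop=12) and print("touched on descent")
print('tip down',robot.current_tool_pos(),robot.current_contact_force(),robot.current_time_s())
print('contact',robot.line_to(tool(p,1,off,-.003)[0],o,velocity=.03,f_stop=3),robot.current_tool_pos(),tool(p,1,off,0)[0])
for k in range(1,9):
    t,o=tool(about(p,cor,np.radians(-5*k)),1,off,0)
    h=robot.line_to(t,o,velocity=.045,f_stop=40)
    print(k,h,robot.current_contact_force())
    if h: break
t,o=tool(about(p,cor,np.radians(-5*k)),1,off,.03)
robot.line_to(t,o,velocity=.1)
robot.line_to([t[0],t[1],.16],o,velocity=.2)
print(robot.current_time_s())
q=about(p,cor,np.radians(-5*k)); print(q,np.degrees(q[2]))
measure(tag='2',p0=q); print(robot.current_time_s())
E
python3 a.py
```

```text
tip down [0.6039 0.1801 0.048 ] [ 0.0264 -0.1001 -0.0605] 4.1667
contact True [0.5907 0.1644 0.0467] [np.float64(0.5918581145556692), np.float64(0.16599076323771464), 0.047]
1 False [ 1.1353  1.0261 -0.0097]
2 False [ 0.3213  0.3647 -0.2854]
3 False [0.4057 0.3436 0.263 ]
4 False [0.7239 0.3309 0.4767]
5 False [1.6709 0.1741 0.4072]
6 False [ 1.0125 -1.0099  0.1886]
7 False [ 2.0005 -0.803   0.7025]
8 False [ 2.0791 -0.2761  1.0715]
9.75
[-0.1081 -0.0164  0.3351] 19.200000000000006
scene [-0.1093 -0.0122] 18.382104206842058 err 0.117
side [-0.1058 -0.0205] 18.315120185884705 err 0.023
both [-0.1074 -0.0139] 19.32206591430933 0.19
9.85
```

```bash
cat > b.py <<'E'
from h import *
p=np.array([-.107,-.017,np.radians(18.9)])
off=.02; cor=p[:2]+rot(p[2])@[0,-.2]
s,o=tool(p,-1,off,.014); print(s,o)
robot.line_to([s[0],s[1],.16],o,velocity=.2)
robot.line_to(s,o,velocity=.12,f_stop=12) and print("touched on descent")
print('contact',robot.line_to(tool(p,-1,off,-.006)[0],o,velocity=.03,f_stop=3),robot.current_tool_pos(),tool(p,-1,off,0)[0])
n=5
for k in range(1,n+1):
    q=about(p,cor,-p[2]*k/n); t,o=tool(q,-1,off,0)
    h=robot.line_to(t,o,velocity=.045,f_stop=40)
    print(k,h,robot.current_contact_force())
    if h: break
q=q+[.045,0,0]; print(robot.line_to(tool(q,-1,off,0)[0],velocity=.045,f_stop=30),q)
measure(tag='3',p0=q); print(robot.current_time_s(),robot.current_tool_pos(),robot.current_eef_rot())
E
python3 b.py
```

```text
[np.float64(0.3812379986135773), np.float64(0.08852766781259724), 0.047] [180, 0, np.float64(11.049999999999999)]
contact True [0.3938 0.0912 0.0468] [np.float64(0.3949784427776296), np.float64(0.09121098556764601), 0.047]
1 False [-3.2047 -0.1582 -1.6952]
2 False [-0.2252 -0.048  -0.2858]
3 False [-4.3742  0.7277  2.9173]
4 False [-1.3619  1.0501 -0.9719]
5 False [-2.4087  1.0544 -1.5669]
False [ 0.0028 -0.0062  0.    ]
scene [ 0.0019 -0.0027] -0.11166758728002253 err 0.029
side [ 0.0063 -0.0089] -0.19558390908533516 err 0.03
both [ 0.0037 -0.0042] 0.8588511211876931 0.134
16.15 [0.5115 0.1069 0.0472] [179.9996  -0.0531  -7.8593]
```

```bash
python3 - <<'E'
import cv2,numpy as np
a=cv2.imread('pics/scene3.png')[140:310,210:440];b=cv2.imread('pics/side3.png')[130:300,250:480]
cv2.imwrite('pics/v3.png',cv2.resize(np.hstack([a,b]),(799,295)))
E
```

```text
(no output)
```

View pics/v3.png

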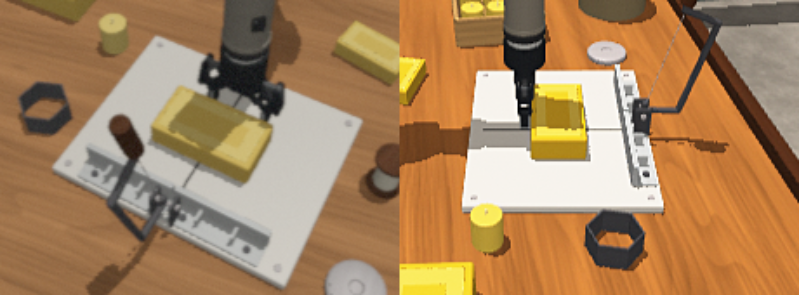

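The view shows the billet square to the fence, about 65 mm short of it and centred to within about 6 mm of the groove, slightly to -y. I'll push it home with a slight +y slant, then press it to the fence.

```bash
cat > c.py <<'E'
from h import *
off=.02; q=np.array([.0028,-.0062,0])
q=q+[.05,.006,0]; t,o=tool(q,-1,off,0); print(robot.line_to(t,o,velocity=.045,f_stop=30),robot.current_contact_force())
t,o=tool(q+[.033,0,0],-1,off,0); print(robot.line_to(t,o,velocity=.02,f_stop=22),robot.current_contact_force())
robot.pause(.3)
tp=robot.current_tool_pos(); x=rot(-B[2])@(tp[:2]-B[:2]); print('pusher in board',x,'-> billet x',x[0]+.061,robot.current_contact_force())
t,o=tool(np.array([x[0]+.061,q[1],0]),-1,off,.03)
robot.line_to(t,o,velocity=.05); robot.line_to([t[0],t[1],.2],o,velocity=.2)
robot.line_to([.42,-.15,.3],o,velocity=.3)
measure(tag='4',p0=np.array([.07,0,0])); print(robot.current_time_s())
a=cv2.imread('pics/scene4.png')[160:310,230:430];b=cv2.imread('pics/side4.png')[150:270,270:430]
cv2.imwrite('pics/v4.png',np.vstack([cv2.resize(a,(400,300),interpolation=cv2.INTER_CUBIC),cv2.resize(b,(400,300),interpolation=cv2.INTER_CUBIC)]))
E
python3 c.py
```

```text
False [-6.5169  0.2005  2.5326]
True [-0.2327 -0.3617  0.5006]
pusher in board [0.0129 0.0199] -> billet x 0.07393140830453754 [ 0.4396 -0.2934  0.2181]
scene [0.0669 0.0043] 3.5052109470383614 err 0.185
side [0.0795 0.0015] -0.5225009762366782 err 0.038
both [0.0778 0.0029] -0.04228562916464426 0.265
22.1083
```

View pics/v4.png

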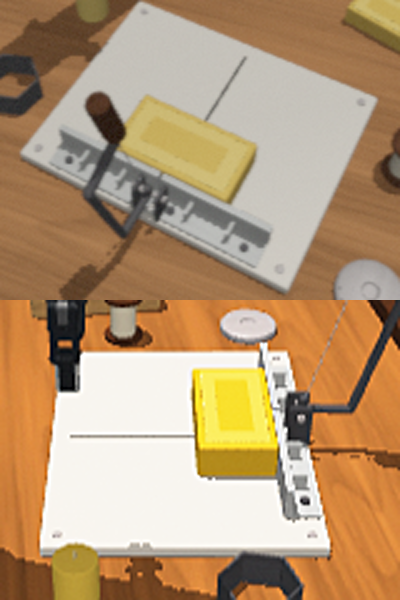

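The view shows the billet against the fence with its middle at the slot to within about 3 mm. A slow second press will confirm it is flush.

```bash
cat > d.py <<'E'
from h import *
bx=lambda:(rot(-B[2])@(np.array(robot.current_tool_pos())[:2]-B[:2]))[0]
q=np.array([.0739,0.002,0])
t,o=tool(q,-1,0,.02)
robot.line_to([t[0],t[1],.2],o,velocity=.3); robot.line_to(t,velocity=.12,f_stop=12)
t2,_=tool(q+[.01,0,0],-1,0,0)
for f in(2.5,18,18): print(f,robot.line_to(t2,velocity=.012,f_stop=f),bx(),robot.current_contact_force()); 
robot.pause(.3); robot.line_to(t,velocity=.05); robot.line_to([t[0],t[1],.2],velocity=.2)
robot.line_to([.42,-.15,.3],velocity=.3); robot.pause(.3)
f=vision.grab_frame("wrist"); measure(tag='5',p0=np.array([.075,0,0])); print(robot.current_time_s())
E
python3 d.py; python3 - <<'E'
import cv2,numpy as np
a=cv2.imread('pics/scene5.png');b=cv2.imread('pics/side5.png')
cv2.imwrite('pics/v5.png',np.vstack([cv2.resize(a[210:290,250:370],(450,300),interpolation=cv2.INTER_CUBIC),cv2.resize(b[165:245,320:440],(450,300),interpolation=cv2.INTER_CUBIC)]))
E
```

```text
2.5 True 0.014960846753901327 [ 0.0939  0.2258 -0.1226]
18 True 0.014736228900392518 [0.0737 0.4086 0.1955]
18 False 0.015026383137228788 [-14.2938   1.5228   7.5936]
scene [0.0592 0.0044] -1.0641952301103383 err 0.18
side [0.0793 0.0018] 0.13732495401305245 err 0.038
both [0.078  0.0024] 0.5316054691686064 0.268
31.4417
```

View pics/v5.png

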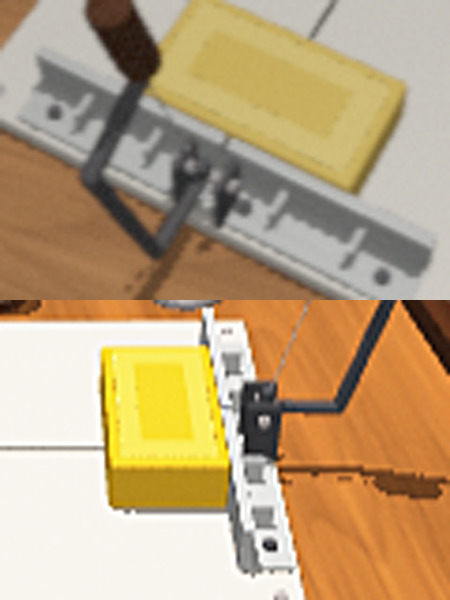

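The view shows the long face against the fence along its length, with the slot mid-length. The press rose to 14 N with no travel, so the billet is flush. I'm handing it in.

```bash
python3 -c "
from station import workorder
print(workorder.close_job())"
```

```text
the job is handed in; nothing more can be done
None
```

The billet is flush against the fence with the slot within about 3 mm of its mid-length by the camera fits, none of the pushes were near the bystanders, and the job is handed in (about 31 s of the 61 s used; no verdict was returned).

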